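Find the rocking corner of a welded post base and wedge it firm

ROBOT

A 7-joint arm with a two-finger parallel gripper is mounted at the origin on the work surface. World frame = base frame: x ahead of the robot, y to its left, z up, the work surface at z = 0. Lengths are in m, angles in degrees, forces in N, time in s.
With the tool pointing down it reaches from about 0.425 to 0.825 m from the base axis. Payload 3.6 kg.
Tool frame: the origin (TCP) lies at the very end of the fingers, on their centre line; the grasp point (between the pads) lies 19 mm behind it (bot.grip_point_offset is the distance from the TCP to the grasp point, in m); y points along the fingers, x is the direction in which the jaws open and shut, and the axes are right-handed (so a half turn about y gives the same grasp; the last joint's range is limited). The gripper opens to 93 mm and grips with 3 to 60 N. Pads are 15 mm wide; open, the fingers measure 128 mm over their backs; the gripper's body (75 mm by 188 mm) begins 65 mm behind the grasp point.
Start: joints at [69.299, 35.231, -0.722, 81.555, 0.464, 63.22, -2.315], TCP at [0.214, -0.614, 0.219] pointing down, gripper open.
Joint ranges: [-178.69, 178.69], [-17.37, 117.87], [-77.05, 75.6], [15.02, 138.74], [-78.02, 258.01], [0.78, 113.62], [-162.83, 162.83]. Speed limits (degrees/s): [159.86, 159.86, 180, 180, 180, 180, 180].

INTERFACE

Orientations are given as [roll, pitch, yaw] about the fixed x, y, z axes, in that order (R = Rz(yaw) Ry(pitch) Rx(roll)).
In Python, from station import bot, cams, models gives the robot as it stands. The module is installed in compiled form; this text tells all that it offers.
- The arm moves only by the tool send_rows, never from a script. Its argument "plan" is a list of rows, each an object of numbers: "grip": the gripper's target within -1 to 1 (shut at 1, half-way at 0, fully open at -1); "x", "y", "z": the shift along the world's x, y, z in m; "twist": the turn about the world's z in degrees. In form: [{"grip": .., "x": .., "y": .., "z": .., "twist": ..}, ...]. A call has 1 to 12 rows; each row is the pose to reach, as a shift and turn from the pose commanded when the call began; what a row does not reach only later rows make up. A row lasts 1/8 s, in which the tool goes at most 62.5 mm and 10.7 degrees, less where a joint would pass 70% of its speed; a pose out of reach is approached as far as the arm can. A call with a gripper value outside its range is refused whole. The fingers move at their own pace and stop on an object; "force" is the grip in N (left out, the last holds). Time passes only in rows, so rows that repeat a pose let the fingers close. It gives the time, the measured TCP pose, the force and the opening at its end, in the units of the state.
- bot.get_obs(): the state, without advancing time (a new reading comes with each control period).
- cams.snapshot(name): name is "side" or "top"; returns a dict with "img" (480x640x3 uint8, red, green, blue), "camera_matrix" (3x3 intrinsics, pixels), "view" (4x4, takes a point from world to camera coordinates). Camera axes: x right, y down, z forward; pixel columns grow to the right and rows downward; lengths in m; the calibration is good to about 2 mm. A picture is of the moment at which its call begins. There is no depth.
- bot.finish_job(): hands the job in, once; it reports no verdict.
Trained networks look in the newest picture that a camera, given by its name, has taken for a name from the list of things; names that differ only in an ending like _2 or _b are one class to them, and where a whole thing is asked for, a point or a joint stands for the part that bears it (a point fixed in the world has none). Each returns a list of dicts, best first, with "score" (0 to 1); they miss things now and then, are a little off and sometimes report something else, mostly with a low value. They report only what shows in the picture. A call takes as long as a camera call. They do not tell look-alikes from the thing itself.
- models.outline_of(camera, thing): "mask" (480x640 bool, what is visible of it) and "bbox" ([left, top, width, height] in pixels, round what is visible of it).
- models.tip_of(camera, thing): "xy" ([column, row] in pixels: a listed point, or the origin of a listed thing).
The state is a dict: "clock": time; "q": joint angles; "joint_velocities": joint speeds; "joint_torque": joint torques, N m; "tool_pos": TCP position; "tcp_rot": TCP orientation; "contact_force": force on the tool from outside, world axes, zero at the start; "moment": the same for the moment, N m; "finger_gap": finger opening in m.
Only numpy, scipy, OpenCV 4.12 (cv2) and the standard library are available. Lean on these libraries where they do the work, as an engineer would, in place of code of your own. Each camera call takes 0.05 s, during which the arm holds its last target.

TASK

The blue post base stands on four pads on the flat setting plate, but one pad has come off. Press gently on its corners in turn to find the one that dips, then slide the brass wedge in under that corner from the left or right edge until it is snug and the base sits firm and level, without jacking it up. Let go of the wedge and press that corner once more to check that it no longer dips; leave the other things on the bench alone.

Things in the scene. Friction and masses are not known exactly. Their poses are not given: they have to be found in the camera images.
- setting_plate: Flat bare-metal plate 190 x 340 x 12 mm, fixed on the bench. Origin: centre of its underside; x across (190), y along (340); top at z = 12 mm. Black pads, 26 mm across, 10 mm high, are glued on it under the corners of the post base, centred 60 mm from its middle in x and y; one of the four is missing, a different one each time, out of sight from above.
- post_base: Blue steel base plate 170 x 170 x 10 mm, 2 kg +-20%, with a 50 mm square tube, 40 mm high, in its middle. It rests level on three pads, within 2 mm and 2 degrees of the setting plate's centre and axes. Origin: centre of its underside, 10 mm above the setting plate; x, y along its edges. Pressed over about 5 N, the corner without pad dips 6.5 mm and rises when released. Press with under 25 N.
- corner_1 (a point): Pressing point on the top face of the post base at its far left corner seen from the robot, +60 mm in x and +60 mm in y from the base's centre, right above the pad's place; at z = 32 mm when level.
- corner_2 (a point): Pressing point on the top face of the post base at its near left corner seen from the robot, -60 mm in x and +60 mm in y from the base's centre, right above the pad's place; at z = 32 mm when level.
- corner_3 (a point): Pressing point on the top face of the post base at its near right corner seen from the robot, -60 mm in x and -60 mm in y from the base's centre, right above the pad's place; at z = 32 mm when level.
- corner_4 (a point): Pressing point on the top face of the post base at its far right corner seen from the robot, +60 mm in x and -60 mm in y from the base's centre, right above the pad's place; at z = 32 mm when level.
- wedge: Brass wedge, 102 mm long, 26 mm wide, 0.16 kg, flat on the bench left or right of the setting plate, tip roughly away from the robot. Origin: on its sole under the middle of the orange grip block (30 mm in x, 22 mm in y, top 45 mm above the sole); x points to the thin tip at x = +85 mm; thick end at x = -17 mm. It is 6 mm thick at the tip, rising 1 in 10 to 16 mm.
- wedge_tip (a point): Middle of the wedge's thin end, 3 mm above the sole. Slid on the setting plate along its y, on the line through the missing pad's place (60 mm from the base's centre in x), the wedge is snug with this tip about 40 mm under the base's edge, and stays when let go (pushing with over 7 N can shove the base); a corner that has its pad stops it 12 mm in.
- tube_offcut: Bystander: bright steel square tube, 90 x 40 x 40 mm, lying on the bench on the side where the wedge is not. Origin: centre of its underside.
- hammer: Bystander: hammer 280 mm long, lying beyond the setting plate to the left.
- magnet_square: Bystander: red L-shaped welding magnet, arms about 100 mm, 18 mm high, lying beyond the setting plate to the right.
Things that resemble listed ones, but are neither listed nor needed, are in the scene too. Several things look just like the wedge: the one meant starts farthest from the robot's base.

How it is judged (in metres and radians):
On the way, in this order (a step that is already met when the one before it is completed fails the run):
1. a corner is pressed by the fingers (over 1.5 N, within 30 mm of its pressing point) and dips at least 5.2 mm (((contact force between the fingers and post_base above 1.5 N and horizontal distance between the grasp point and corner_1 below 0.03 m and height (world z) of corner_1 below 0.0268 m) or (contact force between the fingers and post_base above 1.5 N and horizontal distance between the grasp point and corner_2 below 0.03 m and height (world z) of corner_2 below 0.0268 m) or (contact force between the fingers and post_base above 1.5 N and horizontal distance between the grasp point and corner_3 below 0.03 m and height (world z) of corner_3 below 0.0268 m) or (contact force between the fingers and post_base above 1.5 N and horizontal distance between the grasp point and corner_4 below 0.03 m and height (world z) of corner_4 below 0.0268 m))), for 0.1 s.
2. the wedge lies with its tip 25 to 70 mm under the left or right edge of the base, within 15 mm of the line of the missing pad, all corners level within 2.5 mm down and 3 mm up (((x of wedge_tip in the frame of post_base between 0.045 and 0.075 m and y of wedge_tip in the frame of post_base between 0.015 and 0.06 m) or (x of wedge_tip in the frame of post_base between -0.075 and -0.045 m and y of wedge_tip in the frame of post_base between 0.015 and 0.06 m) or (x of wedge_tip in the frame of post_base between -0.075 and -0.045 m and y of wedge_tip in the frame of post_base between -0.06 and -0.015 m) or (x of wedge_tip in the frame of post_base between 0.045 and 0.075 m and y of wedge_tip in the frame of post_base between -0.06 and -0.015 m)) and height (world z) of corner_1 between 0.0295 and 0.035 m and height (world z) of corner_2 between 0.0295 and 0.035 m and height (world z) of corner_3 between 0.0295 and 0.035 m and height (world z) of corner_4 between 0.0295 and 0.035 m), for 0.2 s.
3. the wedged corner is pressed again by the fingers (over 3 N, within 30 mm of its pressing point) and stays within 2 mm of level (((x of wedge_tip in the frame of post_base between 0.045 and 0.075 m and y of wedge_tip in the frame of post_base between 0.015 and 0.06 m and contact force between the fingers and post_base above 3 N and horizontal distance between the grasp point and corner_1 below 0.03 m and height (world z) of corner_1 between 0.03 and 0.035 m) or (x of wedge_tip in the frame of post_base between -0.075 and -0.045 m and y of wedge_tip in the frame of post_base between 0.015 and 0.06 m and contact force between the fingers and post_base above 3 N and horizontal distance between the grasp point and corner_2 below 0.03 m and height (world z) of corner_2 between 0.03 and 0.035 m) or (x of wedge_tip in the frame of post_base between -0.075 and -0.045 m and y of wedge_tip in the frame of post_base between -0.06 and -0.015 m and contact force between the fingers and post_base above 3 N and horizontal distance between the grasp point and corner_3 below 0.03 m and height (world z) of corner_3 between 0.03 and 0.035 m) or (x of wedge_tip in the frame of post_base between 0.045 and 0.075 m and y of wedge_tip in the frame of post_base between -0.06 and -0.015 m and contact force between the fingers and post_base above 3 N and horizontal distance between the grasp point and corner_4 below 0.03 m and height (world z) of corner_4 between 0.03 and 0.035 m))), for 0.1 s.
At the end, for the whole second after the job is handed in: The wedge lies at rest with its tip 25 to 70 mm under the left or right edge of the post base at the corner without a pad (tip within 15 mm of the pad's line); the base is at rest within 12 mm of where it stood, all four corners between 2.5 mm below and 3 mm above level; nothing is held (all of step 2 and distance of post_base from where it was at the start of the episode below 0.012 m and linear speed of each of post_base, wedge below 0.01 m/s); the robot touches nothing.
It fails at once if the fingers press the post base with more than 35 N (contact force between the fingers and post_base above 35 N).
It fails at once if the wedge is driven against the post base with more than 45 N (contact force between wedge and post_base above 45 N).
It fails at once if the middle of the post base is jacked up by more than 3 mm (height (world z) of post_base above 0.025 m).
It fails at once if the post base is shoved more than 15 mm (distance of post_base from where it was at the start of the episode above 0.015 m).
It fails at once if a bystander is moved more than 20 mm (distance of any of tube_offcut, hammer, magnet_square from where it was at the start of the episode above 0.02 m).
It also fails if it takes over 72 s, if anything falls off the work surface, if the arm or the gripper's body presses on something with over 40 N, if the wrist force passes 120 N, or if a joint passes its speed limit or range.

## Working session

There is one attempt and no reset: what is moved stays moved. The work goes in short steps, Python scripts to look and compute and a tool call to move; the robot and the scene stay as the last step left them, time stands still between calls to the robot, and variables do not carry over. Pictures are saved under pics/ and viewed, and the job is handed in when it is done.

Besides the shell and the picture viewer there is one more tool, called after "Call:" in YAML: its name, and indented under it one key for each argument. send_rows: Moves the arm, as the interface text tells. Its arguments: {"type":"object","properties":{"plan":{"type":"array"},"force":{"type":"number"}},"required":["plan"]}

```bash
mkdir -p pics; cat > h.py <<'E'
from station import bot,cams,models
import numpy as np,cv2
def shot(n,f):
    s=cams.snapshot(n); cv2.imwrite('pics/'+f,cv2.cvtColor(s['img'],cv2.COLOR_RGB2BGR)); return s
def ray(s,uv,z):
    K=np.array(s['camera_matrix']);V=np.array(s['view'])
    R=V[:3,:3];t=V[:3,3];c=-R.T@t
    d=R.T@np.linalg.inv(K)@np.array([uv[0],uv[1],1.])
    return c+d*(z-c[2])/d[2]
def proj(s,p):
    K=np.array(s['camera_matrix']);V=np.array(s['view'])
    q=K@(V[:3,:3]@np.array(p)+V[:3,3]); return q[:2]/q[2]
E
python3 - <<'E'
from h import *
o=bot.get_obs()
for k,v in o.items(): print(k,np.round(v,4))
for n in ['top','side']:
    s=shot(n,n+'0.png')
    print(n,np.round(-np.array(s['view'])[:3,:3].T@np.array(s['view'])[:3,3],3))
    for t,z in [('post_base',.022),('setting_plate',0.0),('wedge',0),('wedge_tip',.003),('corner_1',.032),('corner_2',.032),('corner_3',.032),('corner_4',.032),('tube_offcut',0)]:
        for r in models.tip_of(n,t)[:4]: print(t,round(r['score'],2),np.round(r['xy'],1),np.round(ray(s,r['xy'],z),4))
E
```

```text
clock 0.0
q [69.2974 35.2895 -0.7228 81.6388  0.4638 63.2206 -2.3152]
joint_velocities [ 0.155   0.0624 -0.0543  0.0692 -0.001   0.0354 -0.0195]
joint_torque [ 4.00000e-04 -4.58937e+01  2.09300e-01 -1.65745e+01 -6.10000e-02
  2.03000e-02  2.00000e-04]
tool_pos [ 0.2133 -0.6132  0.2175]
tcp_rot [-90.0018   0.146  -70.8126]
contact_force [ 0.0638 -0.3643 -1.0008]
moment [-0.007   0.0027  0.0075]
finger_gap 0.0932
top [ 0.333 -0.023  1.171]
post_base 0.95 [323.2 238.2] [ 0.5174 -0.0226  0.022 ]
setting_plate 0.21 [296.4 270. ] [0.4505 0.0353 0.    ]
wedge 0.96 [498.3 375.7] [ 0.2284 -0.3943  0.    ]
wedge 0.92 [469.4 268.8] [ 0.455  -0.3415  0.    ]
wedge 0.7 [392.6 336. ] [ 0.3101 -0.172   0.    ]
wedge 0.56 [462.3 342.5] [ 0.2971 -0.3205  0.    ]
wedge_tip 0.94 [355.7 322.6] [ 0.338  -0.0931  0.003 ]
wedge_tip 0.91 [470.2 405.8] [ 0.1671 -0.3318  0.003 ]
wedge_tip 0.58 [475.8 226.7] [ 0.5478 -0.3582  0.003 ]
wedge_tip 0.57 [432.1 315.8] [ 0.3532 -0.2569  0.003 ]
corner_1 0.96 [353.1 264.1] [ 0.4605 -0.0863  0.032 ]
corner_1 0.78 [290.4 213.8] [0.5686 0.0482 0.032 ]
corner_1 0.78 [347.
[... 1516 characters left out ...]
05 0.032 ]
corner_2 0.8 [292.1 233.3] [ 0.5753 -0.0676  0.032 ]
corner_2 0.68 [340.2 239.3] [ 0.4664 -0.0862  0.032 ]
corner_3 0.91 [329.1 276.5] [0.4439 0.0363 0.032 ]
corner_3 0.88 [273.  266.6] [0.5635 0.0505 0.032 ]
corner_3 0.8 [292.1 233.3] [ 0.5753 -0.0676  0.032 ]
corner_3 0.68 [340.2 239.3] [ 0.4664 -0.0862  0.032 ]
corner_4 0.91 [329.1 276.5] [0.4439 0.0363 0.032 ]
corner_4 0.88 [273.  266.6] [0.5635 0.0505 0.032 ]
corner_4 0.8 [292.1 233.3] [ 0.5753 -0.0676  0.032 ]
corner_4 0.68 [340.2 239.3] [ 0.4664 -0.0862  0.032 ]
tube_offcut 0.66 [164.4 285.4] [0.7678 0.1553 0.    ]
tube_offcut 0.57 [256.8 410.5] [0.4468 0.3425 0.    ]
tube_offcut 0.24 [292.4 231.6] [ 0.5972 -0.1116  0.    ]
```

View pics/top0.png

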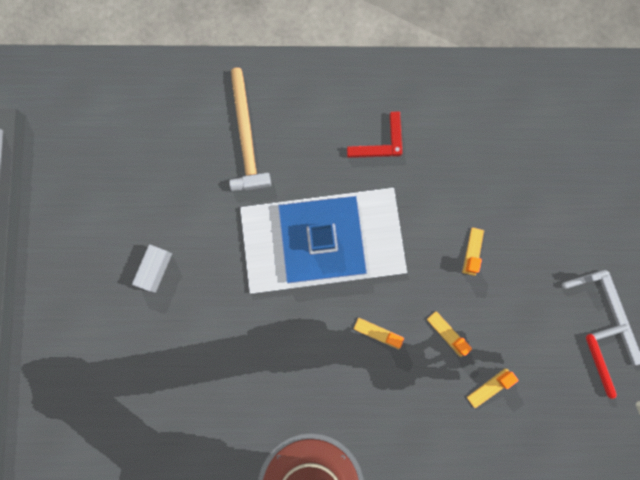

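View pics/side0.png

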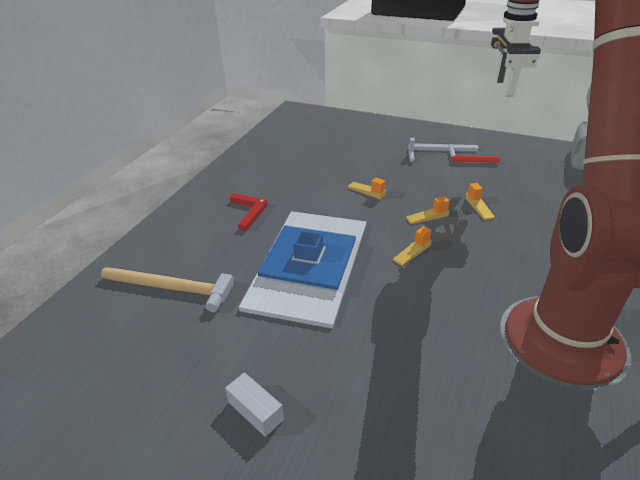

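```bash
cat >> h.py <<'E'
from scipy.optimize import least_squares
def quad(mask):
    m=mask.astype(np.uint8); c=max(cv2.findContours(m,cv2.RETR_EXTERNAL,cv2.CHAIN_APPROX_NONE)[0],key=cv2.contourArea)
    return c
def silh(s,pts,shape=(480,640)):
    P=np.array([proj(s,p) for p in pts],np.float32); return cv2.convexHull(P)[:,0]
def box(x0,x1,y0,y1,z0,z1): return np.array([[x,y,z] for x in(x0,x1) for y in(y0,y1) for z in(z0,z1)])
def place(P,x,y,yaw,z):
    a=np.radians(yaw);R=np.array([[np.cos(a),-np.sin(a),0],[np.sin(a),np.cos(a),0],[0,0,1]]);return P@R.T+[x,y,z]
WEDGE=np.array([[x,y,z] for x,h in((-.017,.016),(.085,.006)) for y in(-.013,.013) for z in(0,h)])
GRIP=box(-.015,.015,-.011,.011,0.01,.045)
def fit(views,P,z,x0):
    # views: list of (snap,mask); fit hull of projected P to mask by signed distance of contour pts
    cs=[(s,quad(m)[:,0].astype(float)) for s,m in views]
    def f(p):
        r=[]
        Q=place(P,p[0],p[1],p[2]*100,z)
        for s,c in cs:
            h=silh(s,Q).reshape(-1,1,2)
            r+= [cv2.pointPolygonTest(h,(float(a),float(b)),True) for a,b in c]
        return np.array(r)
    q=least_squares(f,[x0[0],x0[1],x0[2]/100],loss='soft_l1',diff_step=1e-4,x_scale=[.01,.01,.05])
    return q.x[0],q.x[1],q.x[2]*100,np.abs(f(q.x)).mean()
E
python3 - <<'E'
from h import *
S={n:shot(n,n+'1.png') for n in['top','side']}
def blue(s):
    h=cv2.cvtColor(s['img'],cv2.COLOR_RGB2HSV); return (h[...,0]>100)&(h[...,0]<125)&(h[...,1]>120)
def yel(s,near):
    h=cv2.cvtColor(s['img'],cv2.COLOR_RGB2HSV); m=((h[...,0]<32)&(h[...,1]>130)&(h[...,2]>90)).astype(np.uint8)
    n,l=cv2.connectedComponents(m); k=l[int(near[1]),int(near[0])]; return (l==k)&(k>0)
B=box(-.085,.085,-.085,.085,0,.010)
b={n:blue(S[n]) for n in S}
for v in (['top'],['side'],['top','side']):
    print(v,np.round(fit([(S[n],b[n]) for n in v],B,.022,(.514,-.018,6.5)),4))
g={'top':(477,245),'side':(365,190)}
for n in g:
    m=yel(S[n],g[n]); print(m.sum(),cv2.boundingRect(m.astype(np.uint8)))
    # sole fit: whole silhouette not convex; use hull of both
W=np.vstack([WEDGE,GRIP])
def hullmask(m):
    c=cv2.convexHull(quad(m)); o=np.zeros(m.shape,np.uint8); cv2.fillConvexPoly(o,c,1); return o>0
for v in (['top'],['side'],['top','side']):
    print(v,np.round(fit([(S[n],hullmask(yel(S[n],g[n]))) for n in v],W,0,(.455,-.338,-12)),4))
def wh(s): 
    h=cv2.cvtColor(s['img'],cv2.COLOR_RGB2HSV); return (h[...,1]<60)
E
```

```text
['top'] [ 0.5158 -0.0192  7.0552  1.3915]
['side'] [ 0.514  -0.0176  7.3523  1.1207]
['top', 'side'] [ 0.5148 -0.0184  7.1389  1.2534]
627 (463, 228, 20, 47)
352 (349, 177, 36, 21)
['top'] [  0.4611  -0.3415 -12.6304   0.4805]
['side'] [  0.4598  -0.3362 -17.798    0.8237]
['top', 'side'] [  0.461   -0.341  -13.0806   0.6798]
```

Call:
send_rows:
  plan:
    - {"grip":1,"x":0.025,"y":0.053,"z":0,"twist":0}
    - {"grip":1,"x":0.05,"y":0.106,"z":0,"twist":0}
    - {"grip":1,"x":0.075,"y":0.159,"z":0,"twist":0}
    - {"grip":1,"x":0.1,"y":0.212,"z":0,"twist":0}
    - {"grip":1,"x":0.125,"y":0.264,"z":-0.02,"twist":0}
    - {"grip":1,"x":0.15,"y":0.317,"z":-0.04,"twist":0}
    - {"grip":1,"x":0.175,"y":0.37,"z":-0.06,"twist":0}
    - {"grip":1,"x":0.2,"y":0.422,"z":-0.08,"twist":0}
    - {"grip":1,"x":0.225,"y":0.475,"z":-0.1,"twist":0}
    - {"grip":1,"x":0.25,"y":0.528,"z":-0.13,"twist":0}
    - {"grip":1,"x":0.25,"y":0.528,"z":-0.16,"twist":0}
    - {"grip":1,"x":0.25,"y":0.528,"z":-0.16,"twist":0}

```text
clock: 2.6
tool_pos: [0.4624, -0.0849, 0.0572]
tcp_rot: [-90.2, 0.1, -70.7]
contact_force: [-0.5, -0.9, 0.1]
finger_gap: 0.0002
```

Call:
send_rows:
  plan:
    - {"grip":1,"x":0,"y":0,"z":-0.01,"twist":0}
    - {"grip":1,"x":0,"y":0,"z":-0.02,"twist":0}
    - {"grip":1,"x":0,"y":0,"z":-0.023,"twist":0}
    - {"grip":1,"x":0,"y":0,"z":-0.025,"twist":0}
    - {"grip":1,"x":0,"y":0,"z":-0.026,"twist":0}
    - {"grip":1,"x":0,"y":0,"z":-0.026,"twist":0}

```text
clock: 3.35
tool_pos: [0.4637, -0.0859, 0.0328]
tcp_rot: [-90.0, -0.0, -70.8]
contact_force: [0.3, 0.4, 0.2]
finger_gap: 0.0003
```

Call:
send_rows:
  plan:
    - {"grip":1,"x":0,"y":0,"z":-0.001,"twist":0}
    - {"grip":1,"x":0,"y":0,"z":-0.002,"twist":0}
    - {"grip":1,"x":0,"y":0,"z":-0.002,"twist":0}
    - {"grip":1,"x":0,"y":0,"z":-0.002,"twist":0}

```text
clock: 3.85
tool_pos: [0.4638, -0.0859, 0.0322]
tcp_rot: [-89.9, -0.0, -70.8]
contact_force: [-3.4, -0.1, 13.8]
finger_gap: 0.0006
```

Call:
send_rows:
  plan:
    - {"grip":1,"x":0,"y":0,"z":0.015,"twist":0}
    - {"grip":1,"x":0.04,"y":0.005,"z":0.015,"twist":0}
    - {"grip":1,"x":0.08,"y":0.01,"z":0.015,"twist":0}
    - {"grip":1,"x":0.119,"y":0.015,"z":0.012,"twist":0}
    - {"grip":1,"x":0.119,"y":0.015,"z":0.008,"twist":0}
    - {"grip":1,"x":0.119,"y":0.015,"z":0.004,"twist":0}
    - {"grip":1,"x":0.119,"y":0.015,"z":0.002,"twist":0}
    - {"grip":1,"x":0.119,"y":0.015,"z":0.001,"twist":0}
    - {"grip":1,"x":0.119,"y":0.015,"z":0.0,"twist":0}
    - {"grip":1,"x":0.119,"y":0.015,"z":0.0,"twist":0}
    - {"grip":1,"x":0.119,"y":0.015,"z":0.0,"twist":0}

```text
clock: 5.22
tool_pos: [0.5808, -0.0713, 0.0324]
tcp_rot: [-90.1, 0.0, -70.9]
contact_force: [-2.8, 1.1, 11.5]
finger_gap: 0.0006
```

Call:
send_rows:
  plan:
    - {"grip":1,"x":0,"y":0,"z":0.015,"twist":0}
    - {"grip":1,"x":-0.005,"y":0.04,"z":0.015,"twist":0}
    - {"grip":1,"x":-0.01,"y":0.08,"z":0.015,"twist":0}
    - {"grip":1,"x":-0.015,"y":0.119,"z":0.012,"twist":0}
    - {"grip":1,"x":-0.015,"y":0.119,"z":0.008,"twist":0}
    - {"grip":1,"x":-0.015,"y":0.119,"z":0.004,"twist":0}
    - {"grip":1,"x":-0.015,"y":0.119,"z":0.002,"twist":0}
    - {"grip":1,"x":-0.015,"y":0.119,"z":0.001,"twist":0}
    - {"grip":1,"x":-0.015,"y":0.119,"z":0.0,"twist":0}
    - {"grip":1,"x":-0.015,"y":0.119,"z":0.0,"twist":0}
    - {"grip":1,"x":-0.015,"y":0.119,"z":0.0,"twist":0}

```text
clock: 6.6
tool_pos: [0.5677, 0.0458, 0.0323]
tcp_rot: [-90.0, -0.1, -71.0]
contact_force: [-3.4, -1.8, 10.7]
finger_gap: 0.0005
```

Call:
send_rows:
  plan:
    - {"grip":1,"x":0,"y":0,"z":0.015,"twist":0}
    - {"grip":1,"x":-0.04,"y":-0.005,"z":0.015,"twist":0}
    - {"grip":1,"x":-0.08,"y":-0.01,"z":0.015,"twist":0}
    - {"grip":1,"x":-0.119,"y":-0.013,"z":0.012,"twist":0}
    - {"grip":1,"x":-0.119,"y":-0.013,"z":0.008,"twist":0}
    - {"grip":1,"x":-0.119,"y":-0.013,"z":0.004,"twist":0}
    - {"grip":1,"x":-0.119,"y":-0.013,"z":0.002,"twist":0}
    - {"grip":1,"x":-0.119,"y":-0.013,"z":0.001,"twist":0}
    - {"grip":1,"x":-0.119,"y":-0.013,"z":0.0,"twist":0}
    - {"grip":1,"x":-0.119,"y":-0.013,"z":0.0,"twist":0}
    - {"grip":1,"x":-0.119,"y":-0.013,"z":0.0,"twist":0}

```text
clock: 7.98
tool_pos: [0.4493, 0.0352, 0.0309]
tcp_rot: [-89.9, -0.0, -70.8]
contact_force: [1.3, -0.2, 1.5]
finger_gap: 0.0003
```

Corner 2 gives. Press the dip fully.

Call:
send_rows:
  plan:
    - {"grip":1,"x":0,"y":0,"z":-0.002,"twist":0}
    - {"grip":1,"x":0,"y":0,"z":-0.004,"twist":0}
    - {"grip":1,"x":0,"y":0,"z":-0.0055,"twist":0}
    - {"grip":1,"x":0,"y":0,"z":-0.006,"twist":0}
    - {"grip":1,"x":0,"y":0,"z":-0.006,"twist":0}
    - {"grip":1,"x":0,"y":0,"z":-0.006,"twist":0}

```text
clock: 8.72
tool_pos: [0.4488, 0.0354, 0.0253]
tcp_rot: [-90.0, 0.0, -70.8]
contact_force: [0.4, 1.1, 8.8]
finger_gap: 0.0008
```

Call:
send_rows:
  plan:
    - {"grip":1,"x":0,"y":0,"z":0.04,"twist":0}
    - {"grip":1,"x":0,"y":-0.01,"z":0.085,"twist":10}
    - {"grip":1,"x":0,"y":-0.04,"z":0.1,"twist":20}
    - {"grip":0,"x":0,"y":-0.08,"z":0.1,"twist":30}
    - {"grip":-0.5,"x":0,"y":-0.12,"z":0.1,"twist":40}
    - {"grip":-0.5,"x":0.005,"y":-0.16,"z":0.1,"twist":50}
    - {"grip":-0.5,"x":0.005,"y":-0.2,"z":0.1,"twist":60}
    - {"grip":-0.5,"x":0.01,"y":-0.24,"z":0.1,"twist":70}
    - {"grip":-0.5,"x":0.01,"y":-0.28,"z":0.1,"twist":80}
    - {"grip":-0.5,"x":0.012,"y":-0.32,"z":0.1,"twist":90}
    - {"grip":-0.5,"x":0.012,"y":-0.35,"z":0.1,"twist":100}
    - {"grip":-0.5,"x":0.012,"y":-0.376,"z":0.1,"twist":110}

```text
clock: 10.22
tool_pos: [0.4583, -0.3417, 0.1233]
tcp_rot: [-89.8, 0.1, 39.5]
contact_force: [0.2, 0.6, -0.8]
finger_gap: 0.0697
```

Call:
send_rows:
  plan:
    - {"grip":-0.5,"x":0,"y":0,"z":0,"twist":10}
    - {"grip":-0.5,"x":0,"y":0,"z":0,"twist":20}
    - {"grip":-0.5,"x":0,"y":0,"z":0,"twist":30}
    - {"grip":-0.5,"x":0,"y":0,"z":0,"twist":37}
    - {"grip":-0.5,"x":0,"y":0,"z":-0.03,"twist":37}
    - {"grip":-0.5,"x":0,"y":0,"z":-0.03,"twist":37}

```text
clock: 10.98
tool_pos: [0.4572, -0.34, 0.0918]
tcp_rot: [-89.5, -0.1, 76.2]
contact_force: [-0.8, 0.7, -0.3]
finger_gap: 0.0699
```

```bash
python3 - <<'E'
from h import *
S={n:shot(n,n+'2.png') for n in['top','side']}
for n in S:
    im=cv2.imread(f'pics/{n}2.png'); u=proj(S[n],[.461,-.341,.03]).astype(int); x,y=u
    cv2.imwrite(f'pics/{n}2c.png',cv2.resize(im[max(0,y-70):y+70,x-90:x+90],None,fx=4,fy=4))
print(bot.get_obs()['tool_pos'])
E
```

```text
[ 0.45980989 -0.34050444  0.09431966]
```

View pics/side2c.png

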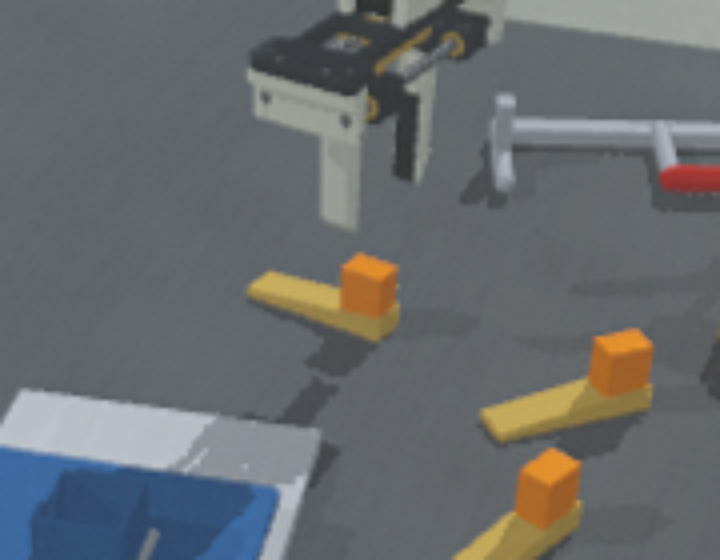

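View pics/top2c.png

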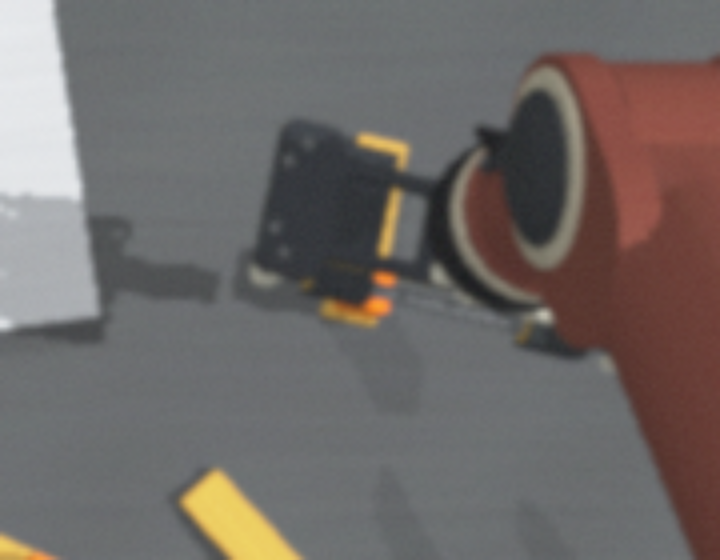

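Call:
send_rows:
  plan:
    - {"grip":-0.5,"x":0,"y":0,"z":-0.03,"twist":0}
    - {"grip":-0.5,"x":0,"y":0,"z":-0.055,"twist":0}
    - {"grip":-0.5,"x":0,"y":0,"z":-0.068,"twist":0}
    - {"grip":-0.5,"x":0,"y":0,"z":-0.074,"twist":0}
    - {"grip":1,"x":0,"y":0,"z":-0.074,"twist":0}
    - {"grip":1,"x":0,"y":0,"z":-0.074,"twist":0}
    - {"grip":1,"x":0,"y":0,"z":-0.074,"twist":0}
    - {"grip":1,"x":0,"y":0,"z":-0.074,"twist":0}
    - {"grip":1,"x":0,"y":0,"z":-0.074,"twist":0}
    - {"grip":1,"x":0,"y":0,"z":-0.074,"twist":0}
  force: 25

```text
clock: 12.32
tool_pos: [0.4605, -0.3412, 0.0208]
tcp_rot: [-90.0, 0.0, 76.2]
contact_force: [-0.5, -0.1, 1.2]
finger_gap: 0.0216
```

Call:
send_rows:
  plan:
    - {"grip":1,"x":0,"y":0,"z":0.04,"twist":0}
    - {"grip":1,"x":0,"y":0,"z":0.085,"twist":0}
    - {"grip":1,"x":0,"y":0.03,"z":0.105,"twist":-7}
    - {"grip":1,"x":0,"y":0.08,"z":0.105,"twist":-14}
    - {"grip":1,"x":0,"y":0.13,"z":0.105,"twist":-22}
    - {"grip":1,"x":0,"y":0.18,"z":0.105,"twist":-30}
    - {"grip":1,"x":0,"y":0.23,"z":0.105,"twist":-38}
    - {"grip":1,"x":0,"y":0.28,"z":0.105,"twist":-46}
    - {"grip":1,"x":0,"y":0.33,"z":0.105,"twist":-54}
    - {"grip":1,"x":-0.01,"y":0.38,"z":0.105,"twist":-60}
    - {"grip":1,"x":-0.02,"y":0.43,"z":0.105,"twist":-65}
    - {"grip":1,"x":-0.028,"y":0.47,"z":0.105,"twist":-69}

```text
clock: 13.82
tool_pos: [0.4315, 0.1315, 0.1255]
tcp_rot: [-90.0, 0.0, 7.2]
contact_force: [1.1, -0.6, -1.8]
finger_gap: 0.0217
```

Call:
send_rows:
  plan:
    - {"grip":1,"x":0,"y":0.034,"z":0,"twist":0}
    - {"grip":1,"x":0,"y":0.034,"z":-0.04,"twist":0}
    - {"grip":1,"x":0,"y":0.034,"z":-0.07,"twist":0}
    - {"grip":1,"x":0,"y":0.034,"z":-0.07,"twist":0}
    - {"grip":1,"x":0,"y":0.034,"z":-0.07,"twist":0}

```text
clock: 14.45
tool_pos: [0.433, 0.1635, 0.0563]
tcp_rot: [-90.0, -0.0, 7.2]
contact_force: [-0.4, 0.9, -1.7]
finger_gap: 0.022
```

```bash
python3 - <<'E'
from h import *
o=bot.get_obs(); print(o['tool_pos'],o['tcp_rot'])
S={n:shot(n,n+'3.png') for n in['top','side']}
def blue(s):
    h=cv2.cvtColor(s['img'],cv2.COLOR_RGB2HSV); return (h[...,0]>100)&(h[...,0]<125)&(h[...,1]>120)
B=box(-.085,.085,-.085,.085,0,.010)
print(np.round(fit([(S['side'],blue(S['side']))],B,.022,(.514,-.018,6.5)),4))
for n in S:
    for t,z in [('wedge',o['tool_pos'][2]-.0208),('wedge_tip',o['tool_pos'][2]-.018)]:
        for r in models.tip_of(n,t)[:5]: print(n,t,round(r['score'],2),np.round(r['xy'],1),np.round(ray(S[n],r['xy'],z),4))
E
```

```text
[0.43298937 0.16352486 0.05627326] [-8.99617348e+01 -4.97008498e-02  7.18908377e+00]
[  0.5429  -0.0346 -15.6042   3.6544]
top wedge 0.69 [460.4 344.1] [ 0.2949 -0.3075  0.0355]
top wedge 0.69 [500.6 378.8] [ 0.2254 -0.3875  0.0355]
top wedge_tip 0.82 [355.3 321.7] [ 0.3397 -0.0901  0.0383]
top wedge_tip 0.71 [468.  400.3] [ 0.1829 -0.3184  0.0383]
top wedge_tip 0.65 [271.  271.2] [0.4439 0.0868 0.0383]
side wedge 0.97 [420.8 247.1] [ 0.294  -0.119   0.0355]
side wedge 0.89 [310.1 322.2] [0.429  0.1664 0.0355]
side wedge 0.76 [472.2 201. ] [ 0.2202 -0.3393  0.0355]
side wedge 0.56 [440.7 215.1] [ 0.2788 -0.253   0.0355]
side wedge_tip 0.95 [321.8 289.2] [0.4409 0.0818 0.0383]
side wedge_tip 0.9 [395.5 262. ] [ 0.3304 -0.0485  0.0383]
side wedge_tip 0.7 [409.  222.5] [ 0.3394 -0.1939  0.0383]
side wedge_tip 0.63 [489.4 215.9] [ 0.1735 -0.2857  0.0383]
side wedge_tip 0.39 [307.6 322.8] [0.4315 0.1717 0.0383]
```

View pics/side3.png

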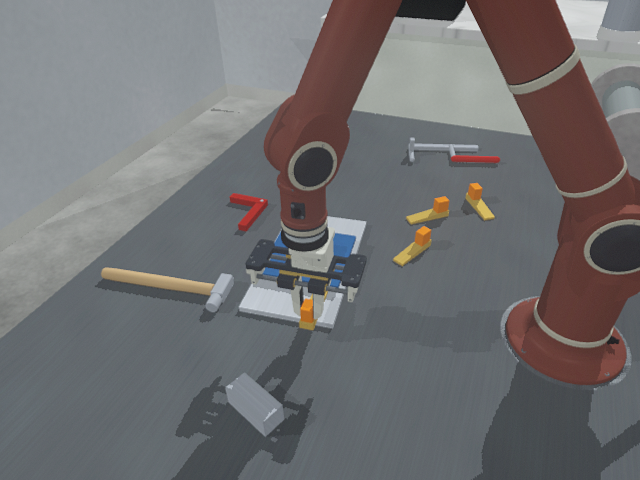

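View pics/top3.png

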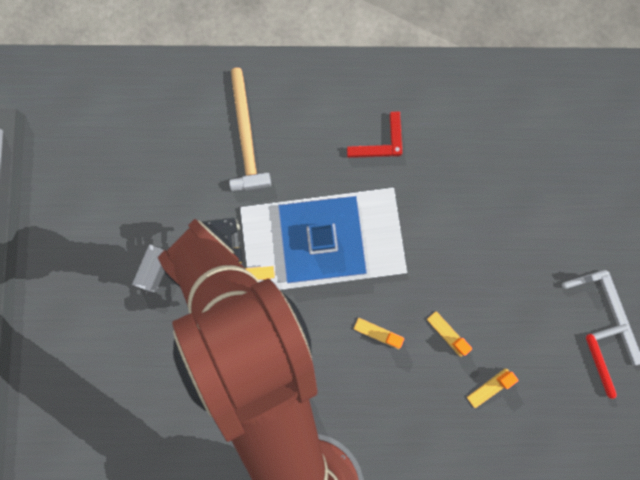

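Call:
send_rows:
  plan:
    - {"grip":1,"x":0,"y":0,"z":-0.015,"twist":0}
    - {"grip":1,"x":0,"y":0,"z":-0.021,"twist":0}
    - {"grip":1,"x":0,"y":0,"z":-0.023,"twist":0}
    - {"grip":1,"x":0,"y":0,"z":-0.0235,"twist":0}
    - {"grip":1,"x":0,"y":0,"z":-0.0235,"twist":0}
    - {"grip":1,"x":0,"y":0,"z":-0.0235,"twist":0}

```text
clock: 15.5
tool_pos: [0.4325, 0.1632, 0.0326]
tcp_rot: [-90.0, -0.0, 7.2]
contact_force: [-1.7, 0.2, 4.8]
finger_gap: 0.022
```

Call:
send_rows:
  plan:
    - {"grip":1,"x":0.001,"y":-0.008,"z":0.0003,"twist":0}
    - {"grip":1,"x":0.002,"y":-0.016,"z":0.0003,"twist":0}
    - {"grip":1,"x":0.003,"y":-0.024,"z":0.0003,"twist":0}
    - {"grip":1,"x":0.004,"y":-0.032,"z":0.0003,"twist":0}
    - {"grip":1,"x":0.005,"y":-0.04,"z":0.0003,"twist":0}
    - {"grip":1,"x":0.005,"y":-0.04,"z":0.0003,"twist":0}
    - {"grip":1,"x":0.005,"y":-0.04,"z":0.0003,"twist":0}

```text
clock: 16.38
tool_pos: [0.4382, 0.122, 0.0327]
tcp_rot: [-90.1, -0.0, 7.1]
contact_force: [1.1, 0.8, 6.6]
finger_gap: 0.022
```

```bash
python3 - <<'E'
from h import *
S=shot('side','side4.png')
im=cv2.imread('pics/side4.png'); cv2.imwrite('pics/side4c.png',cv2.resize(im[210:350,230:390],None,fx=4,fy=4))
E
```

```text
(no output)
```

View pics/side4c.png

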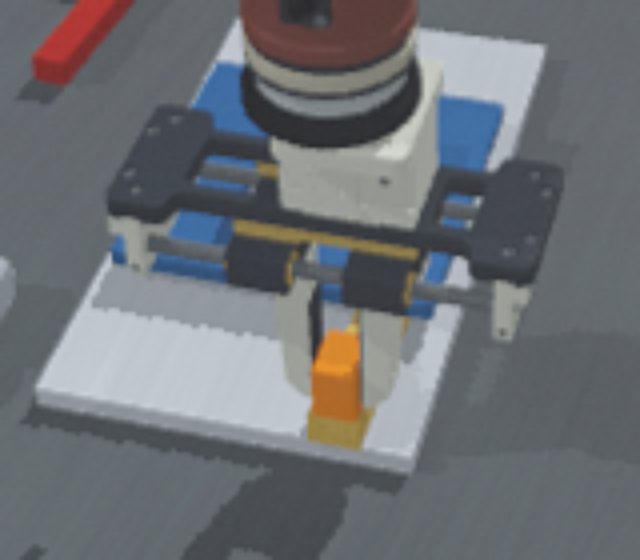

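Call:
send_rows:
  plan:
    - {"grip":1,"x":0,"y":-0.003,"z":0.0005,"twist":0}
    - {"grip":1,"x":0.001,"y":-0.006,"z":0.0005,"twist":0}
    - {"grip":1,"x":0.001,"y":-0.009,"z":0.0005,"twist":0}
    - {"grip":1,"x":0.001,"y":-0.012,"z":0.0005,"twist":0}
    - {"grip":1,"x":0.001,"y":-0.012,"z":0.0005,"twist":0}
    - {"grip":1,"x":0.001,"y":-0.012,"z":0.0005,"twist":0}

```text
clock: 17.18
tool_pos: [0.4383, 0.1101, 0.0327]
tcp_rot: [-90.1, 0.1, 7.1]
contact_force: [-0.3, -0.7, -0.8]
finger_gap: 0.022
```

Call:
send_rows:
  plan:
    - {"grip":1,"x":0,"y":-0.001,"z":0,"twist":0}
    - {"grip":1,"x":0,"y":-0.002,"z":0,"twist":0}
    - {"grip":1,"x":0,"y":-0.003,"z":0,"twist":0}
    - {"grip":1,"x":0,"y":-0.004,"z":0,"twist":0}
    - {"grip":1,"x":0,"y":-0.004,"z":0,"twist":0}
    - {"grip":1,"x":0,"y":-0.004,"z":0,"twist":0}

```text
clock: 17.92
tool_pos: [0.4386, 0.1072, 0.0329]
tcp_rot: [-90.0, 0.0, 7.2]
contact_force: [-1.1, 0.3, -2.3]
finger_gap: 0.022
```

Call:
send_rows:
  plan:
    - {"grip":1,"x":0,"y":-0.001,"z":0,"twist":0}
    - {"grip":1,"x":0,"y":-0.002,"z":0,"twist":0}
    - {"grip":1,"x":0,"y":-0.002,"z":0,"twist":0}
    - {"grip":1,"x":0,"y":-0.002,"z":0,"twist":0}

```text
clock: 18.42
tool_pos: [0.4386, 0.1051, 0.033]
tcp_rot: [-90.0, 0.0, 7.2]
contact_force: [-0.2, 0.5, -3.1]
finger_gap: 0.0219
```

Call:
send_rows:
  plan:
    - {"grip":1,"x":0,"y":0,"z":-0.0003,"twist":0}
    - {"grip":1,"x":0,"y":-0.001,"z":-0.0003,"twist":0}
    - {"grip":1,"x":0,"y":-0.002,"z":-0.0003,"twist":0}
    - {"grip":1,"x":0,"y":-0.002,"z":-0.0003,"twist":0}
    - {"grip":1,"x":0,"y":-0.002,"z":-0.0003,"twist":0}

```text
clock: 19.05
tool_pos: [0.4387, 0.1031, 0.0327]
tcp_rot: [-90.0, -0.0, 7.2]
contact_force: [0.3, 0.0, -1.3]
finger_gap: 0.0218
```

Call:
send_rows:
  plan:
    - {"grip":1,"x":0,"y":-0.001,"z":0,"twist":0}
    - {"grip":1,"x":0,"y":-0.002,"z":0,"twist":0}
    - {"grip":1,"x":0,"y":-0.002,"z":0,"twist":0}
    - {"grip":1,"x":0,"y":-0.002,"z":0,"twist":0}

```text
clock: 19.55
tool_pos: [0.4387, 0.1012, 0.0327]
tcp_rot: [-90.0, -0.0, 7.2]
contact_force: [-0.9, 0.1, 0.1]
finger_gap: 0.0218
```

Call:
send_rows:
  plan:
    - {"grip":1,"x":0,"y":-0.001,"z":0,"twist":0}
    - {"grip":1,"x":0,"y":-0.002,"z":0,"twist":0}
    - {"grip":1,"x":0,"y":-0.002,"z":0,"twist":0}
    - {"grip":1,"x":0,"y":-0.002,"z":0,"twist":0}

```text
clock: 20.05
tool_pos: [0.4387, 0.0995, 0.0327]
tcp_rot: [-90.0, -0.0, 7.2]
contact_force: [-0.2, 2.7, -0.1]
finger_gap: 0.022
```

Call:
send_rows:
  plan:
    - {"grip":1,"x":0,"y":-0.0005,"z":0,"twist":0}
    - {"grip":1,"x":0,"y":-0.0005,"z":0,"twist":0}
    - {"grip":1,"x":0,"y":-0.0005,"z":0,"twist":0}

```text
clock: 20.42
tool_pos: [0.4387, 0.0992, 0.0327]
tcp_rot: [-90.0, -0.0, 7.2]
contact_force: [0.2, 3.5, -0.7]
finger_gap: 0.0218
```

Call:
send_rows:
  plan:
    - {"grip":1,"x":0,"y":-0.0005,"z":0,"twist":0}
    - {"grip":1,"x":0,"y":-0.0005,"z":0,"twist":0}
    - {"grip":1,"x":0,"y":-0.0005,"z":0,"twist":0}

```text
clock: 20.8
tool_pos: [0.4387, 0.0989, 0.0327]
tcp_rot: [-89.9, -0.0, 7.2]
contact_force: [-0.3, 5.0, -1.1]
finger_gap: 0.0217
```

Call:
send_rows:
  plan:
    - {"grip":0.3,"x":0,"y":0,"z":0,"twist":0}
    - {"grip":0.0,"x":0,"y":0,"z":0,"twist":0}
    - {"grip":0.0,"x":0,"y":0,"z":0,"twist":0}
    - {"grip":0.0,"x":0,"y":0,"z":0,"twist":0}
    - {"grip":0.0,"x":0,"y":0,"z":0.03,"twist":0}
    - {"grip":0.0,"x":0,"y":0,"z":0.075,"twist":0}
    - {"grip":1,"x":0,"y":0.05,"z":0.12,"twist":0}
    - {"grip":1,"x":0,"y":0.11,"z":0.17,"twist":0}
    - {"grip":1,"x":0,"y":0.16,"z":0.2,"twist":0}
    - {"grip":1,"x":0,"y":0.16,"z":0.2,"twist":0}

```text
clock: 22.05
tool_pos: [0.4384, 0.2627, 0.2353]
tcp_rot: [-89.8, -0.3, 7.5]
contact_force: [0.2, -1.2, 0.1]
finger_gap: 0.0112
```

```bash
python3 - <<'E'
from h import *
S={n:shot(n,n+'5.png') for n in['top','side']}
for n in S:
    im=cv2.imread(f'pics/{n}5.png'); u=proj(S[n],[.46,.05,.03]).astype(int); x,y=u
    cv2.imwrite(f'pics/{n}5c.png',cv2.resize(im[y-70:y+70,x-90:x+90],None,fx=4,fy=4)); print(u)
    for r in models.tip_of(n,'wedge')[:5]: print(n,round(r['score'],2),np.round(r['xy'],1),np.round(ray(S[n],r['xy'],.012),4))
E
```

```text
[288 264]
top 0.8 [462.1 343.3] [ 0.2958 -0.317   0.012 ]
top 0.77 [265.6 275.2] [0.4378 0.1008 0.012 ]
top 0.68 [393.5 335.9] [ 0.3105 -0.1723  0.012 ]
top 0.64 [500.9 376.4] [ 0.2281 -0.3959  0.012 ]
[319 279]
side 0.84 [440.9 213. ] [ 0.2841 -0.2964  0.012 ]
side 0.8 [420.3 247.4] [ 0.2992 -0.1472  0.012 ]
side 0.75 [472.5 201.8] [ 0.2208 -0.3734  0.012 ]
side 0.58 [318.1 305.8] [0.4408 0.1021 0.012 ]
```

View pics/side5c.png

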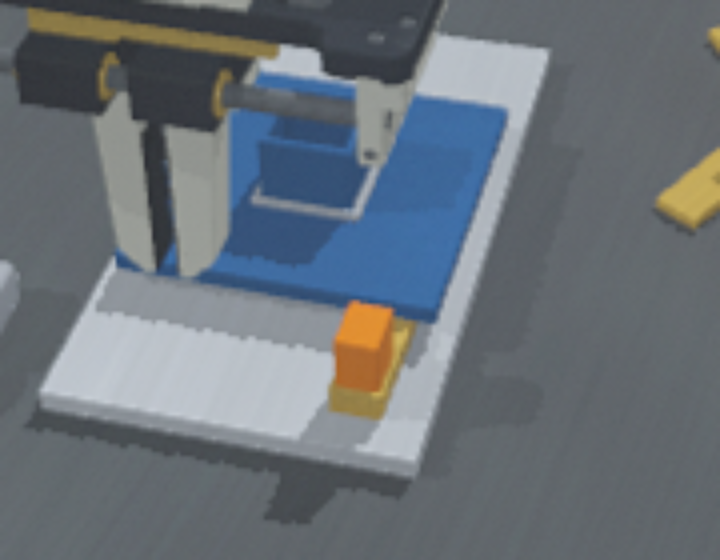

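View pics/top5c.png

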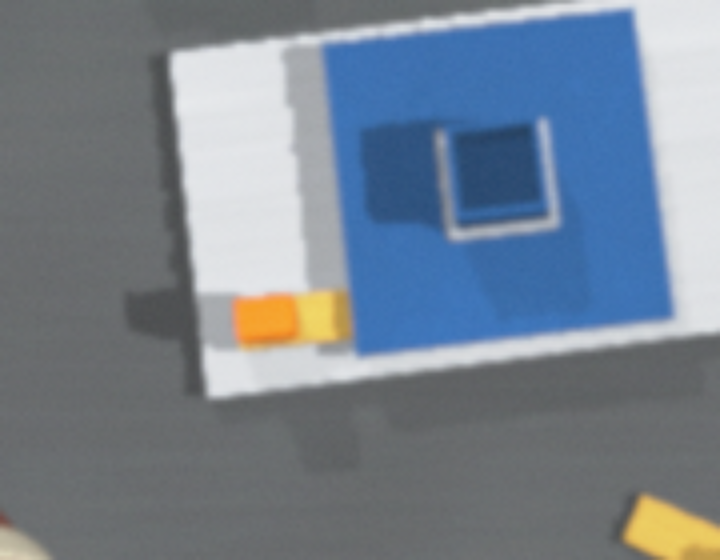

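Call:
send_rows:
  plan:
    - {"grip":1,"x":0.002,"y":-0.05,"z":-0.02,"twist":0}
    - {"grip":1,"x":0.004,"y":-0.1,"z":-0.05,"twist":0}
    - {"grip":1,"x":0.006,"y":-0.15,"z":-0.08,"twist":0}
    - {"grip":1,"x":0.01,"y":-0.2,"z":-0.1,"twist":0}
    - {"grip":1,"x":0.01,"y":-0.223,"z":-0.13,"twist":0}
    - {"grip":1,"x":0.01,"y":-0.223,"z":-0.17,"twist":0}
    - {"grip":1,"x":0.01,"y":-0.223,"z":-0.185,"twist":0}
    - {"grip":1,"x":0.01,"y":-0.223,"z":-0.19,"twist":0}
    - {"grip":1,"x":0.01,"y":-0.223,"z":-0.19,"twist":0}

```text
clock: 23.38
tool_pos: [0.4479, 0.0341, 0.0423]
tcp_rot: [-90.0, 0.1, 7.1]
contact_force: [0.2, 0.5, 0.4]
finger_gap: 0.0001
```

Call:
send_rows:
  plan:
    - {"grip":1,"x":0,"y":0,"z":-0.005,"twist":0}
    - {"grip":1,"x":0,"y":0,"z":-0.008,"twist":0}
    - {"grip":1,"x":0,"y":0,"z":-0.0095,"twist":0}
    - {"grip":1,"x":0,"y":0,"z":-0.0105,"twist":0}
    - {"grip":1,"x":0,"y":0,"z":-0.011,"twist":0}
    - {"grip":1,"x":0,"y":0,"z":-0.011,"twist":0}
    - {"grip":1,"x":0,"y":0,"z":-0.011,"twist":0}

```text
clock: 24.25
tool_pos: [0.4486, 0.0352, 0.0323]
tcp_rot: [-90.0, -0.0, 7.2]
contact_force: [-1.2, -0.3, 5.5]
finger_gap: 0.0005
```

Call:
send_rows:
  plan:
    - {"grip":1,"x":0,"y":0,"z":-0.0004,"twist":0}
    - {"grip":1,"x":0,"y":0,"z":-0.0004,"twist":0}
    - {"grip":1,"x":0,"y":0,"z":-0.0004,"twist":0}

```text
clock: 24.62
tool_pos: [0.4487, 0.0352, 0.0322]
tcp_rot: [-90.0, -0.0, 7.2]
contact_force: [-2.0, -0.3, 9.9]
finger_gap: 0.0007
```

Call:
send_rows:
  plan:
    - {"grip":1,"x":0,"y":0,"z":0.005,"twist":0}
    - {"grip":1,"x":0,"y":0,"z":0.05,"twist":0}
    - {"grip":1,"x":0,"y":0,"z":0.1,"twist":0}
    - {"grip":1,"x":0,"y":0.05,"z":0.14,"twist":0}
    - {"grip":1,"x":0,"y":0.11,"z":0.19,"twist":0}
    - {"grip":1,"x":0,"y":0.17,"z":0.2,"twist":0}
    - {"grip":1,"x":0,"y":0.23,"z":0.2,"twist":0}
    - {"grip":1,"x":0,"y":0.28,"z":0.2,"twist":0}
    - {"grip":1,"x":0,"y":0.28,"z":0.2,"twist":0}

```text
clock: 25.75
tool_pos: [0.4459, 0.3214, 0.2315]
tcp_rot: [-89.7, 0.0, 7.8]
contact_force: [-0.4, -1.0, 0.3]
finger_gap: 0.0001
```

```bash
python3 - <<'E'
from h import *
S={n:shot(n,n+'6.png') for n in['top','side']}
def blue(s):
    h=cv2.cvtColor(s['img'],cv2.COLOR_RGB2HSV); return (h[...,0]>100)&(h[...,0]<125)&(h[...,1]>120)
B=box(-.085,.085,-.085,.085,0,.010)
for n in ['top','side']: print(np.round(fit([(S[n],blue(S[n]))],B,.022,(.514,-.018,6.5)),4))
for n in S:
    for r in models.tip_of(n,'wedge')[:5]: print(n,round(r['score'],2),np.round(ray(S[n],r['xy'],.012),4))
print(bot.get_obs()['contact_force'])
im=cv2.imread('pics/side6.png'); cv2.imwrite('pics/side6c.png',cv2.resize(im[200:340,230:410],None,fx=4,fy=4))
E
```

```text
[ 0.5157 -0.0193  7.2178  1.3888]
[ 0.5163 -0.0215  7.7519  7.2478]
top 0.84 [ 0.309  -0.1685  0.012 ]
top 0.77 [ 0.2926 -0.3093  0.012 ]
top 0.76 [ 0.2256 -0.3964  0.012 ]
top 0.6 [0.4342 0.0964 0.012 ]
top 0.19 [ 0.7487 -0.1776  0.012 ]
side 0.87 [ 0.2948 -0.141   0.012 ]
side 0.71 [0.4318 0.1035 0.012 ]
side 0.59 [ 0.2203 -0.3658  0.012 ]
[ 0.36144841 -0.74211969  0.41343358]
```

View pics/side6c.png

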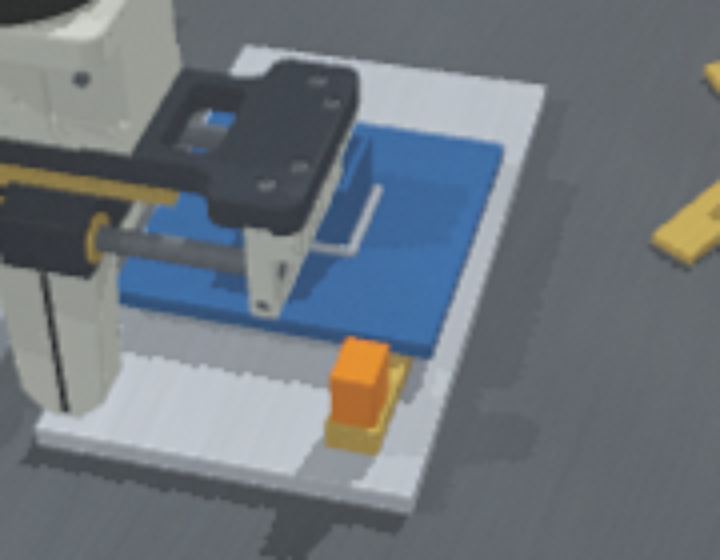

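Base hasn't moved (top view, within 1 mm), and the wedge is still in place under the left edge. Handing in.

```bash
python3 -c "
from station import bot
print(bot.finish_job())"
```

```text
the job is handed in; nothing more can be done
None
```

The wedge is snug under corner 2 (near left), the corner with no pad. That corner no longer dips when pressed, and I handed the job in at about 26 s.

- **Finding the corner:** Corners 3, 4 and 1 held firm at 11–14 N with the fingertips at z of about 32 mm. Corner 2 gave way, dipping to about 25 mm at 9 N.
- **Wedging:** I took the wedge farthest from the robot from the right-hand side, carried it over to the left, and slid it in along the corner-2 line. I stopped when the push reached about 5 N and let go. By the arm's position the tip is then about 43 mm under the edge, allowing a few millimetres for where it was gripped.
- **Re-pressing corner 2:** It stayed at 32.2–32.3 mm under 5.5 N and then 9.9 N, the same height as the padded corners.
- **Last look:** The top camera put the base within about 1 mm of its starting position. The side camera's fit failed because the arm blocked its view (7 px error), so I did not use it. The network's estimates of where the wedge lay scattered by about 5 mm. The wedge looked in place in the last picture, and the arm was clear of everything with no contact force.
- **Bystanders:** I moved nothing near them, but I did not measure their positions at the end.

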